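Load a dishwasher tablet through the dispenser's guide channel

ROBOT

A 6-joint arm with a two-finger parallel gripper is mounted at the origin on the work surface. World frame = base frame: x ahead of the robot, y to its left, z up, the work surface at z = 0. Lengths are in m, angles in rad, forces in N, time in s.
With the tool pointing down it reaches from about 0.35 to 0.975 m from the base axis. Payload 4.9 kg.
Tool frame: the origin (TCP) lies at the very end of the fingers, on their centre line; the grasp point (between the pads) lies 19 mm behind it (manip.grip_depth is the distance from the TCP to the grasp point, in m); z points along the fingers, x is the direction in which the jaws open and shut, and the axes are right-handed (so a half turn about z gives the same grasp; the last joint's range is limited). The gripper opens to 85 mm and grips with 20 to 120 N. Pads are 22 mm wide; open, the fingers measure 114 mm over their backs; the gripper's body (76 mm by 85 mm) begins 54 mm behind the grasp point. The pads swing forward as they close: fully open they stand 13 mm farther back than shut.
Start: joints at [-1.462, 0.053, 1.613, -0, 1.476, -0.119], TCP at [0.141, -0.609, 0.203] pointing down, gripper open.
Joint ranges: [-3.01, 3.01], [-1.01, 2.22], [0.06, 2.58], [-1.02, 4.17], [0.09, 2.62], [-3.14, 3.14]. Speed limits (rad/s): [2.57, 2.57, 3.14, 3.14, 3.14, 3.14].

INTERFACE

Orientations are given as a unit quaternion [w, x, y, z].
In Python, from plant import manip gives the robot as it stands. The module is installed in compiled form; this text tells all that it offers.
- The arm moves only by the shell command python3 -m crank 'ROWS' [OPENING]. ROWS is JSON, a list of rows, each a list of 4 numbers: the shift along the tool's x, y, z in cm, then the turn about the tool's z in units of 6 degrees (1.0 is 6 degrees). A call has 1 to 10 rows; each row shifts and turns the commanded pose from where the row before left it, along the tool's axes as they then stand; what a row does not reach is not made up. A row lasts 1/12 s, in which the tool goes at most 41.7 mm and 7.16 degrees, less where a joint would pass 70% of its speed; a pose out of reach is approached as far as the arm can. A call with a gripper value outside its range is refused whole. OPENING is the opening, from 0 (shut) to 1 (fully open), set as the call begins (- or left out, the last holds). The fingers move at their own pace and stop on an object; the grip force is fixed at half the most. Time passes only in rows, so rows that do not move let the fingers close. It gives the time, the measured TCP pose, the force and the opening at its end, in the units of the state.
- manip.state(): the state, without advancing time (a new reading comes with each control period).
- manip.grab_frame(name): name is "side" or "top"; returns a dict with "img" (480x640x3 uint8, red, green, blue), "intrinsics" (3x3 intrinsics, pixels), "position" and "orientation" of the camera in the world. Camera axes: x right, y up, looking along -z (the intrinsics and any distortion apply to the point x, -y, -z); pixel columns grow to the right and rows downward; lengths in m; the calibration is good to about 2 mm. A picture is of the moment at which its call begins. There is no depth.
- manip.job_done(): hands the job in, once; it reports no verdict.
The state is a dict: "time": time; "joint_pos": joint angles; "joint_vel": joint speeds; "joint_efforts": joint torques, N m; "tool_pos": TCP position; "tool_rot": TCP orientation; "contact_force": force on the tool from outside, world axes, zero at the start; "ft_torque": the same for the moment, N m; "gripper_width": opening from 0.0 (shut) to 1.0 (fully open).
Only numpy, scipy, OpenCV 4.12 (cv2) and the standard library are available. Lean on these libraries where they do the work, as an engineer would, in place of code of your own. Each camera call takes 0.05 s, during which the arm holds its last target.

TASK

Take the wooden push stick by its upright handle and use its tip to push the dishwasher tablet from the dispenser's open tray into the narrow guide channel and on through it, until it is fully home against the stop at the far end and the red flag stays pushed back; there press it firmly with the stick for about half a second, at about 15 newtons (10 is too little to bed it in, and above 20 the tablet crumbles). Keep the gripper itself off the tablet; then draw the stick out, lay it gently flat on the worktop clear of the dispenser, let go, and leave the mug, the jar and the green tub where they are.

Things in the scene. Friction and masses are not known exactly. Their poses are not given: they have to be found in the camera images.
- dispenser: Low grey and white dispenser fixed on the worktop, 245 x 86 mm. Origin: on the worktop under the centre of the channel's mouth; x = feed direction, tray to channel, z up. Floor 8 mm above the worktop, x = -85 to +160 mm. Open tray at x = -85 to 0, open at its rear edge; side walls 18 mm high, 60 mm apart, tapering to the mouth from x = -45 mm.
- mouth (a point): Centre of the channel's mouth on its floor, 8 mm above the worktop; axes as the dispenser's. The channel runs along x from here: 31 mm wide, centred on y = 0, 24 mm high under a slotted clear roof whose top is 36 mm above the worktop.
- stop_range (a point): Middle of the range, on the channel's floor, 120 mm past the mouth, in which the sliding end stop is set (it stays fixed during the job). The face of the stop's rubber buffer (about 4 N per mm) lies anywhere from 98 to 142 mm past the mouth, differently each time and not measured: find it by feel. The stop carries the red plunger and a blue sprung brake shoe.
- plunger (a joint): Red plunger of the stop, with a red flag above the roof's slot; on a light spring (about 1 N). In m: 0 = out, 8 mm proud of the buffer; grows along the feed; 0.008 = tablet just at the buffer, up to 0.012 with the buffer squeezed. Ahead of it the blue brake shoe, ramped, 12 to 51 mm before the buffer, 5 mm in from the channel's +y wall, takes up to about 8 N to push past, and holds the tablet.
- tablet: Pressed dishwasher tablet, white with a blue top and a red dot, 40 mm long (x) x 28 mm wide (y) x 18 mm high, 25 g. Origin: centre of its underside. It starts lying in the tray, a little askew, its long side roughly along the feed.
- stick: Wooden push stick, 130 g, lying on the worktop: a bar 14 mm wide and 14 mm high, from x = -15 to +200 mm; on it at x = 0 an upright handle, 24 x 24 mm square, its top 70 mm above the stick's underside; under the handle a foot 40 mm (x) x 44 mm (y) x 8 mm high. Origin: centre of the foot's underside, under the handle; x points along the bar to the tip, z up.
- stick_tip (a point): Centre of the flat pushing end of the stick's bar: 200 mm along x from the stick's origin and 7 mm above its underside. Axes as the stick's.
- mug: White mug, 76 mm across, 90 mm high, handle on its +y side. Origin: centre of its underside. Bystander.
- tub: Open green plastic tub, 70 x 90 mm, 60 mm high. Origin: centre of its underside. Bystander.
- jar: Amber jar with a dark lid, 48 mm across, 90 mm high. Origin: centre of its underside. Bystander.
There are look-alikes about, which are no part of the job. Several things have the shape of the tablet; the one meant has the colours described above.

How it is judged:
On the way, in this order (a step that is already met when the one before it is completed fails the run):
1. the stick is held in the gripper, off the worktop (contact force between the fingers and stick above 1 N and height (world z) of stick above 0.006 m), for 0.2 s.
2. the tablet, pushed by the held stick, has entered the channel (x of tablet in the frame of dispenser above 0.02 m and contact force between the fingers and stick above 1 N and horizontal distance between stick_tip and tablet below 0.035 m), for 0.1 s.
3. the tablet is home (plunger pushed in) and the held stick presses it with more than 10 N (value of joint plunger above 0.006 m and contact force between stick and tablet above 10 N and contact force between the fingers and stick above 1 N), for 0.3 s.
At the end, for the whole second after the job is handed in: The tablet rests in the channel, home within 2 mm of the stop's buffer (plunger pushed in by more than 6 mm); the stick lies flat on the worktop (underside within 4 mm of it, tilt under 0.06 rad), at rest, not touching the dispenser, released (value of joint plunger above 0.006 m and x of tablet in the frame of dispenser above 0.07 m and linear speed of each of tablet, stick below 0.01 m/s and height (world z) of stick below 0.004 m and angle between stick's own z axis and vertical below 0.06 rad and contact force between stick and dispenser below 0.1 N and contact force between the fingers and stick below 0.1 N).
It fails at once if the stick pushes the tablet with more than 20 N: it crumbles (contact force between stick and tablet above 20 N).
It fails at once if the gripper touches the tablet (contact force between the fingers and tablet above 0.5 N).
It fails at once if the stick is dropped instead of laid down (falls free faster than 0.6 m/s) (linear speed of stick above 0.6 m/s and contact force between the fingers and stick below 0.1 N).
It fails at once if the mug, the tub or the jar is moved more than 15 mm (distance of any of mug, tub, jar from where it was at the start of the episode above 0.015 m).
It also fails if it takes over 72 s, if anything falls off the work surface, if the arm or the gripper's body presses on something with over 40 N, if the wrist force passes 120 N, or if a joint passes its speed limit or range.

## Working session

There is one attempt and no reset: what is moved stays moved. The work goes in short steps, Python scripts to look and compute and a shell command to move; the robot and the scene stay as the last step left them, time stands still between calls to the robot, and variables do not carry over. Pictures are saved under pics/ and viewed, and the job is handed in when it is done.

```bash
mkdir -p pics; ls; python3 - <<'E'
from plant import manip
import cv2,json
s=manip.state(); print(s)
for n in("side","top"):
    f=manip.grab_frame(n); cv2.imwrite(f"pics/{n}0.png",f["img"][:,:,::-1]); print(n,f["intrinsics"],f["position"],f["orientation"],f.keys())
E
```

```text
pics
{'time': 0.0, 'joint_pos': array([-1.46199982e+00,  5.33636685e-02,  1.61429010e+00,  1.23140156e-05,
        1.47597408e+00, -1.19002400e-01]), 'joint_vel': array([-2.06599499e-03, -1.39371036e-04,  2.81234465e-04, -1.91162202e-03,
       -6.90921985e-04,  7.22096405e-05]), 'joint_efforts': array([-5.30965135e-04, -3.93682408e+01, -3.70183682e+01, -3.72014401e-04,
        7.00846067e-03, -2.20288956e-05]), 'tool_pos': array([ 0.14107545, -0.60818148,  0.20186117]), 'tool_rot': array([-7.27522306e-04,  7.82889337e-01, -6.22160148e-01, -7.11511455e-04]), 'contact_force': array([ 0.27164243,  0.20730343, -0.55251157]), 'ft_torque': array([-0.02426184, -0.01242566, -0.02036159]), 'gripper_width': 1.0020264735474629}
side [[535.24395167   0.         320.54278306]
 [  0.         535.24395167 248.33112876]
 [  0.           0.           1.        ]] [0.35223607 0.59070843 0.66754605] [-0.16507266 -0.06907635  0.38443036  0.90564495] dict_keys(['img', 'intrinsics', 'position', 'orientation'])
top [[464.11652728   0.         335.71188336]
 [  0.         464.11652728 236.9323312 ]
 [  0.           0.           1.        ]] [ 0.46156222 -0.02205805  0.78948283] [-0.69729904 -0.06543558  0.05386816  0.71175168] dict_keys(['img', 'intrinsics', 'position', 'orientation'])
```

View pics/side0.png

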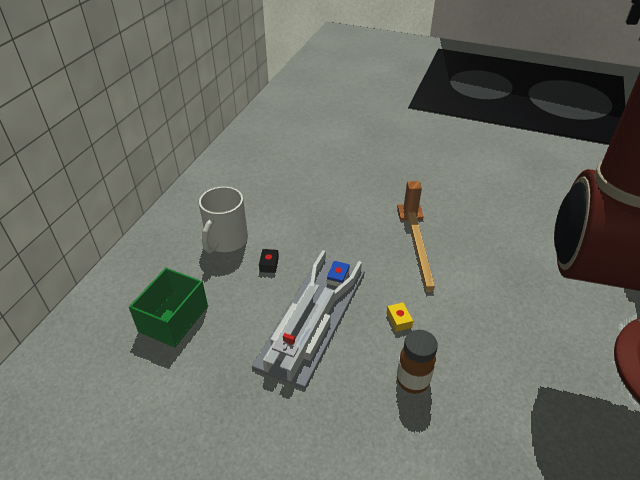

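View pics/top0.png

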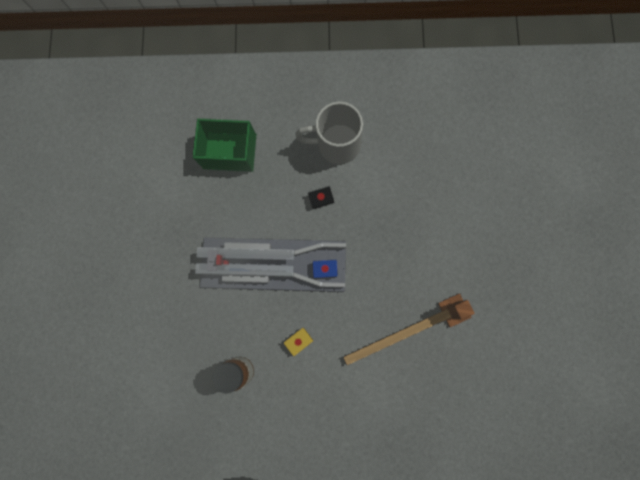

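```bash
cat > h.py <<'E'
import numpy as np,cv2
from scipy.spatial.transform import Rotation as R
def cam(f):
    q=np.array(f["orientation"]);return np.array(f["intrinsics"]),np.array(f["position"]),R.from_quat(q[[1,2,3,0]]).as_matrix()
def ray(f,uv,z):
    K,p,M=cam(f); d=np.linalg.inv(K)@[uv[0],uv[1],1]; d=M@(d*[1,-1,-1]); return p+d*(z-p[2])/d[2]
def proj(f,X):
    K,p,M=cam(f); c=M.T@(np.array(X)-p); c=c*[1,-1,-1]; u=K@c; return u[:2]/u[2]
def tri(f1,u1,f2,u2):
    A=[];b=[]
    L=[]
    for f,u in((f1,u1),(f2,u2)):
        K,p,M=cam(f); d=M@((np.linalg.inv(K)@[u[0],u[1],1])*[1,-1,-1]); d/=np.linalg.norm(d); P=np.eye(3)-np.outer(d,d); A.append(P);b.append(P@p)
    X=np.linalg.lstsq(np.vstack(A),np.hstack(b),rcond=None)[0]
    return X
E
python3 - <<'E'
from plant import manip
import pickle,cv2
fs={n:manip.grab_frame(n) for n in("side","top")}
pickle.dump(fs,open("f0.pkl","wb"))
t=fs["top"]["img"][:,:,::-1]
cv2.imwrite("pics/c1.png",cv2.resize(t[225:305,185:360],None,fx=4.5,fy=4.5,interpolation=2))
cv2.imwrite("pics/c2.png",cv2.resize(t[285:375,335:485],None,fx=5,fy=5,interpolation=2))
s=fs["side"]["img"][:,:,::-1]
cv2.imwrite("pics/c3.png",cv2.resize(s[240:390,240:440],None,fx=4,fy=4,interpolation=2))
cv2.imwrite("pics/c4.png",cv2.resize(s[170:300,380:460],None,fx=4.5,fy=4.5,interpolation=2))
E
```

```text
(no output)
```

View pics/c1.png

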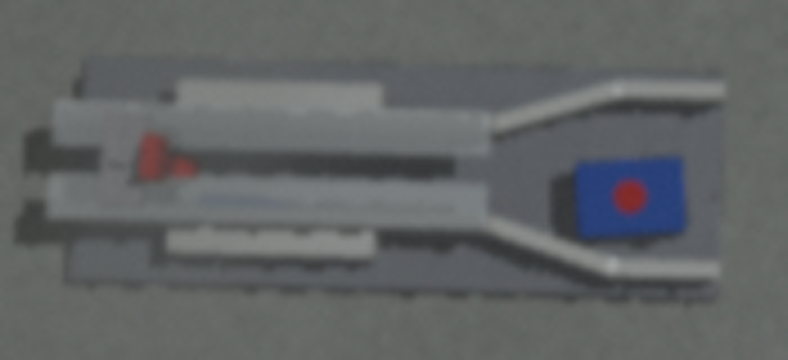

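View pics/c2.png

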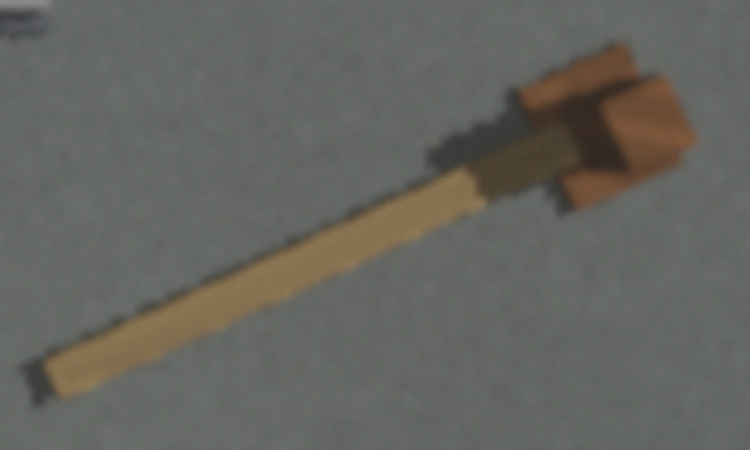

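View pics/c3.png

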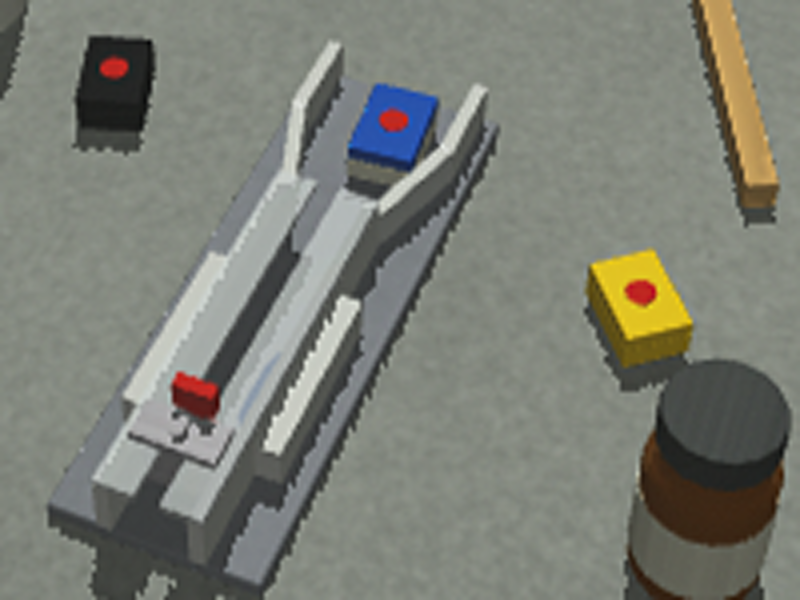

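View pics/c4.png

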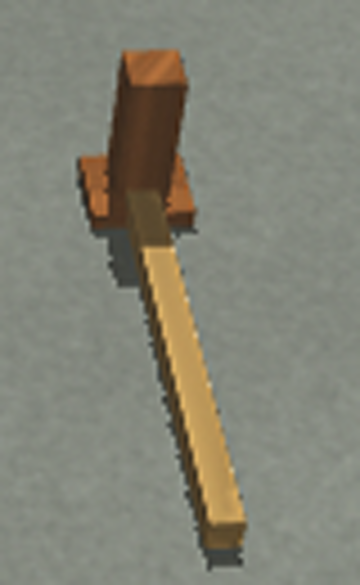

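```bash
cat > m.py <<'E'
from h import *
import pickle
fs=pickle.load(open("f0.pkl","rb")); T,S=fs["top"],fs["side"]
c=lambda p,s,o:(np.array(p)+.5)/s+o-.5
h=c((648.5,124.5),5,(335,285)); tip=c((53,381),5,(335,285)); hs=c((154,69),4.5,(380,170)); tips=c((223,523),4.5,(380,170))
H=ray(T,h,.07);P=ray(T,tip,.014); print("handle top",H,"side",ray(S,hs,.07),"tri",tri(T,h,S,hs)); print("tip",P,ray(S,tips,.014),np.linalg.norm((P-H)[:2]),np.degrees(np.arctan2(*(P-H)[1::-1])))
B=[ray(T,c(p,4.5,(185,225)),.008) for p in((85,58),(722,70),(718,298),(65,283))]; print("plate",np.round(B,4))
# from side view: near-left, near-right(bottom), far right corner
Bs=[ray(S,c(p,4,(240,240)),.008) for p in((50,507),(262,583),(498,128))]; print("side plate",np.round(Bs,4))
# roof outer edges top z .036 ; walls
for n,p,z in(("roof mouth +x?",(490,113),.036),("roof mouth2",(490,229),.036),("wall rear a",(724,90),.026),("wall rear b",(719,270),.026)): print(n,ray(T,c(p,4.5,(185,225)),z))
# tablet by blue mask
for f,n in((T,"top"),(S,"side")):
    hsv=cv2.cvtColor(f["img"],cv2.COLOR_RGB2HSV); m=cv2.inRange(hsv,(105,150,60),(125,255,255))
    k,l,st,ce=cv2.connectedComponentsWithStats(m); i=1+st[1:,4].argmax()
    cn,_=cv2.findContours((l==i).astype('uint8'),0,2); r=cv2.minAreaRect(cn[0]); bx=cv2.boxPoints(r)
    print(n,r,np.round([ray(f,b,.026) for b in bx],4).tolist(),ray(f,r[0],.026))
E
python3 m.py
```

```text
handle top [ 0.46786916 -0.20530312  0.07      ] side [ 0.46795986 -0.20533818  0.07      ] tri [ 0.46790981 -0.20528355  0.07004774]
tip [ 0.38998087 -0.02210182  0.014     ] [ 0.3915952  -0.02294012  0.014     ] 0.19907110249166074 113.0328397194427
plate [[ 0.599   0.2165  0.008 ]
 [ 0.589  -0.0263  0.008 ]
 [ 0.5031 -0.0229  0.008 ]
 [ 0.5136  0.2215  0.008 ]]
side plate [[ 0.5975  0.2159  0.008 ]
 [ 0.5143  0.2178  0.008 ]
 [ 0.5022 -0.0215  0.008 ]]
roof mouth +x? [0.57042795 0.05880197 0.036     ]
roof mouth2 [0.5280804  0.05895807 0.036     ]
wall rear a [ 0.57859187 -0.02680512  0.026     ]
wall rear b [ 0.5123007  -0.02348931  0.026     ]
top ((324.4549255371094, 268.5041198730469), (15.210004806518555, 22.36232566833496), 84.80557250976562) [[0.5508, 0.0282, 0.026], [0.5534, -0.0087, 0.026], [0.5282, -0.0105, 0.026], [0.5256, 0.0262, 0.026]] [0.53946377 0.0088149  0.026     ]
side ((337.61767578125, 271.0294494628906), (18.190170288085938, 18.675243377685547), 14.03624439239502) [[0.5514, 0.0304, 0.026], [0.5585, -0.0114, 0.026], [0.5274, -0.0121, 0.026], [0.5213, 0.0294, 0.026]] [0.53952828 0.00943364 0.026     ]
```

```bash
cat > go.py <<'E'
import sys
from h import *
from plant import manip
def show(x=None,y=None,z=None,yaw=None):
    s=manip.state(); q=s["tool_rot"]; M=R.from_quat(q[[1,2,3,0]]).as_matrix(); p=s["tool_pos"]
    a=np.degrees(np.arctan2(M[1,0],M[0,0])); 
    print("t %.2f p"%s["time"],np.round(p,4),"yaw(toolx) %.2f"%a,"tilt %.3f"%np.degrees(np.arccos(-M[2,2])),"F",np.round(s["contact_force"],2),"g %.3f"%s["gripper_width"])
    t=np.array([x if x is not None else p[0],y if y is not None else p[1],z if z is not None else p[2]])
    if yaw is not None: print("turn units",(a-yaw)/6)
    print("shift cm now-axes",np.round(100*M.T@(t-p),3))
    if yaw is not None:
        c,s_=np.cos(np.radians(yaw)),np.sin(np.radians(yaw)); N=np.array([[c,s_,0],[s_,-c,0],[0,0,-1]]).T
        print("shift cm in final axes",np.round(100*N.T@(t-p),3))
if __name__=="__main__":
    show(*[None if v=='-' else float(v) for v in sys.argv[1:]])
E
python3 go.py .4679 -.2053 .1 -67.1
python3 -m crank '[[0,0,0,-0.82],[0,0,0,-0.82]]' 1; python3 go.py .4679 -.2053 .1 -67.1
```

```text
t 0.20 p [ 0.1411 -0.6084  0.2023] yaw(toolx) -76.95 tilt 0.075 F [-0.07 -0.28 -0.72] g 1.003
turn units -1.6411446047525142
shift cm now-axes [-31.877 -40.937  10.279]
shift cm in final axes [-24.419 -45.79   10.232]
time: 0.37
tool_pos: [0.1411, -0.6086, 0.2027]
tool_rot: [-0.0, 0.834, -0.551, -0.0]
contact_force: [-0.2, -0.4, 0.1]
gripper_width: 1.003
t 0.37 p [ 0.1411 -0.6086  0.2027] yaw(toolx) -66.88 tilt 0.038 F [-0.23 -0.39  0.07] g 1.003
turn units 0.037351199554225424
shift cm now-axes [-24.252 -45.89   10.295]
shift cm in final axes [-24.437 -45.797  10.271]
```

```bash
python3 -m crank '[[-1.8,-3.4,0.5,0],[-1.8,-3.4,0.5,0],[-1.8,-3.4,0.5,0],[-1.8,-3.4,0.5,0],[-1.8,-3.4,0.5,0],[-1.8,-3.4,0.5,0],[-1.8,-3.4,0.5,0],[-1.8,-3.4,0.5,0],[-1.8,-3.4,0.5,0],[-1.8,-3.4,0.5,0]]'; python3 go.py .4679 -.2053 .1 -67.1
```

```text
time: 1.2
tool_pos: [0.3851, -0.3091, 0.1529]
tool_rot: [0.0, 0.833, -0.553, 0.0]
contact_force: [0.7, -0.9, 0.4]
gripper_width: 1.003
t 1.20 p [ 0.3851 -0.3091  0.1529] yaw(toolx) -67.13 tilt 0.021 F [ 0.71 -0.9   0.36] g 1.003
turn units -0.004295453197547279
shift cm now-axes [ -6.345 -11.659   5.287]
shift cm in final axes [ -6.338 -11.663   5.287]
```

```bash
python3 -m crank '[[-1.6,-2.9,0.5,0],[-1.6,-2.9,0.5,0],[-1.6,-2.9,0.5,0],[-1.4,-2.7,0.5,0],[0,0,0,0]]'; python3 go.py .4679 -.2053 .022 -67.1
```

```text
time: 1.62
tool_pos: [0.4668, -0.2052, 0.1318]
tool_rot: [-0.001, 0.835, -0.551, -0.001]
contact_force: [-0.6, 0.2, -0.2]
gripper_width: 0.999
t 1.62 p [ 0.4668 -0.2052  0.1318] yaw(toolx) -66.81 tilt 0.160 F [-0.58  0.21 -0.23] g 0.999
turn units 0.04759734317535447
shift cm now-axes [ 0.085 -0.087 10.982]
shift cm in final axes [ 0.054 -0.093 10.982]
```

```bash
python3 -m crank '[[0,-0.1,2,0],[0,0,2,0],[0,0,2,0],[0,0,2,0],[0,0,1.5,0],[0,0,1,0],[0,0,0.5,0],[0,0,0,0]]'; python3 go.py .4679 -.2053 .022 -67.1; python3 - <<'E'
from plant import manip
import cv2
f=manip.grab_frame("side")["img"][:,:,::-1]; cv2.imwrite("pics/s1.png",cv2.resize(f[100:320,320:520],None,fx=2.5,fy=2.5))
E
```

```text
time: 2.28
tool_pos: [0.4653, -0.2088, 0.0221]
tool_rot: [0.0, 0.833, -0.553, -0.001]
contact_force: [0.0, -0.6, 1.2]
gripper_width: 1.001
t 2.28 p [ 0.4653 -0.2088  0.0221] yaw(toolx) -67.13 tilt 0.121 F [ 0.   -0.58  1.2 ] g 1.001
turn units -0.005285464127339878
shift cm now-axes [-0.217 -0.373  0.006]
shift cm in final axes [-0.217 -0.373  0.006]
```

View pics/s1.png

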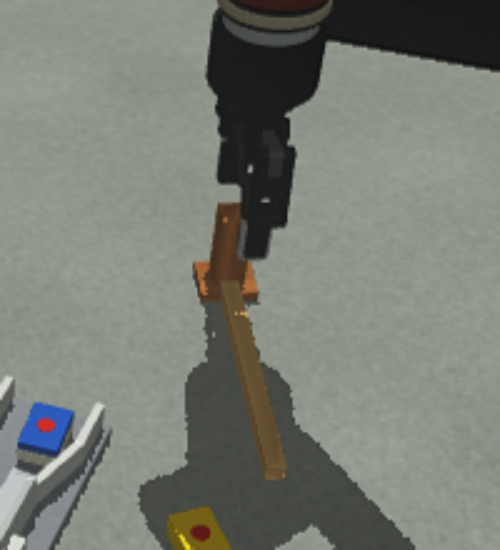

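```bash
python3 -m crank '[[-0.2,-0.35,0,0],[0,0,0,0],[0,0,0,0]]'; python3 go.py .4679 -.2053 .022 -67.1; python3 -m crank '[[0,0,0,0]]'; python3 go.py .4679 -.2053 .022 -67.1
```

```text
time: 2.58
tool_pos: [0.4696, -0.206, 0.0243]
tool_rot: [-0.0, 0.833, -0.553, 0.001]
contact_force: [-0.0, 0.6, 0.3]
gripper_width: 1.001
t 2.58 p [ 0.4696 -0.206   0.0243] yaw(toolx) -67.08 tilt 0.125 F [-0.04  0.57  0.29] g 1.001
turn units 0.0025785416994115926
shift cm now-axes [-0.132  0.125  0.23 ]
shift cm in final axes [-0.131  0.124  0.23 ]
time: 2.67
tool_pos: [0.4692, -0.2059, 0.024]
tool_rot: [-0.0, 0.833, -0.553, 0.001]
contact_force: [-0.1, 0.6, -0.1]
gripper_width: 0.998
t 2.67 p [ 0.4692 -0.2059  0.024 ] yaw(toolx) -67.09 tilt 0.088 F [-0.14  0.63 -0.12] g 0.998
turn units 0.0014332973280559713
shift cm now-axes [-0.111  0.097  0.196]
shift cm in final axes [-0.111  0.097  0.197]
```

```bash
python3 -m crank '[[-0.08,0.08,0.1,0],[0,0,0,0],[0,0,0,0]]'; python3 go.py .4679 -.2053 .022 -67.1; python3 -m crank '[[0,0,0,0],[0,0,0,0],[0,0,0,0],[0,0,0,0],[0,0,0,0],[0,0,0,0]]' 0; python3 go.py .4679 -.2053 .022 -67.1;
```

```text
time: 2.92
tool_pos: [0.4674, -0.2052, 0.0221]
tool_rot: [-0.0, 0.833, -0.553, -0.0]
contact_force: [0.3, -0.0, -0.6]
gripper_width: 1.004
t 2.92 p [ 0.4674 -0.2052  0.0221] yaw(toolx) -67.11 tilt 0.005 F [ 0.32 -0.03 -0.57] g 1.004
turn units -0.0015122626606896006
shift cm now-axes [ 0.025 -0.039  0.008]
shift cm in final axes [ 0.025 -0.039  0.008]
time: 3.42
tool_pos: [0.468, -0.2056, 0.0226]
tool_rot: [0.0, 0.833, -0.553, 0.001]
contact_force: [0.2, 0.4, -1.1]
gripper_width: 0.266
t 3.42 p [ 0.468  -0.2056  0.0226] yaw(toolx) -67.11 tilt 0.063 F [ 0.19  0.41 -1.09] g 0.266
turn units -0.0016475909169410368
shift cm now-axes [-0.034 -0.     0.061]
shift cm in final axes [-0.034 -0.     0.061]
```

```bash
python3 -m crank '[[0,0,0,0],[0,0,0,0],[0,0,-0.5,0],[0,0,-1,0],[0,0,-1,0],[0,0,-0.5,0],[0,0,0,0],[0,0,0,0]]'; python3 go.py; python3 - <<'E'
from plant import manip
import cv2,numpy as np
s=manip.grab_frame("side")["img"][:,:,::-1];t=manip.grab_frame("top")["img"][:,:,::-1]
cv2.imwrite("pics/g1.png",np.hstack([cv2.resize(s[120:320,340:500],None,fx=2.4,fy=2.4),cv2.resize(t[220:380,330:500],None,fx=2.4,fy=3)]))
E
```

```text
time: 4.08
tool_pos: [0.468, -0.2055, 0.0529]
tool_rot: [-0.0, 0.833, -0.553, 0.001]
contact_force: [-0.6, -0.4, -1.6]
gripper_width: 0.262
t 4.08 p [ 0.468  -0.2055  0.0529] yaw(toolx) -67.11 tilt 0.089 F [-0.64 -0.42 -1.64] g 0.262
shift cm now-axes [0. 0. 0.]
```

View pics/g1.png

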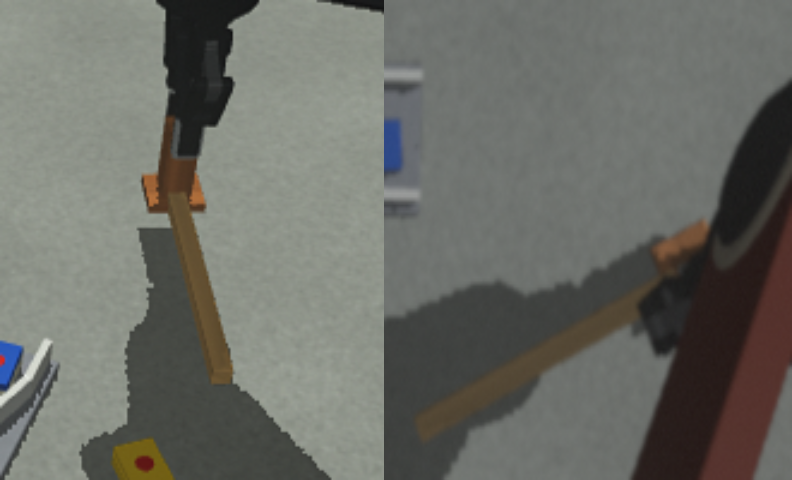

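```bash
python3 -m crank '[[1.5,0,0,0],[1.5,0,0,0.84],[0,0,0,0.84],[0,0,0,0.84],[0,0,0,0.84],[0,0,0,0.84],[0,0,0,0]]'; python3 go.py .5289 -.2394 .0345 -92.4
```

```text
time: 4.77
tool_pos: [0.4787, -0.2326, 0.0513]
tool_rot: [-0.0, -0.692, 0.722, 0.001]
contact_force: [-0.4, -0.7, -1.5]
gripper_width: 0.269
t 4.77 p [ 0.4787 -0.2326  0.0513] yaw(toolx) -92.39 tilt 0.086 F [-0.36 -0.72 -1.49] g 0.269
turn units 0.001439142776026377
shift cm now-axes [ 0.468 -5.043  1.675]
shift cm in final axes [ 0.466 -5.041  1.682]
```

```bash
python3 -m crank '[[0.5,-1.2,0,0],[0,-2,0,0],[0,-1.6,0.5,0],[0,-0.2,0.8,0],[0,0,0.4,0],[0,0,0,0],[0,0,0,0]]'; python3 go.py .5289 -.2394 .0345 -92.4; python3 - <<'E'
from plant import manip
import cv2,numpy as np,pickle
S=manip.grab_frame("side");T=manip.grab_frame("top"); pickle.dump(dict(side=S,top=T),open("f1.pkl","wb"))
s=S["img"][:,:,::-1];t=T["img"][:,:,::-1]
cv2.imwrite("pics/p1s.png",cv2.resize(s[180:330,290:450],None,fx=4,fy=4,interpolation=2)); cv2.imwrite("pics/p1t.png",cv2.resize(t[220:320,280:480],None,fx=4,fy=4,interpolation=2))
E
```

```text
time: 5.35
tool_pos: [0.5275, -0.2393, 0.0339]
tool_rot: [-0.0, -0.693, 0.721, 0.001]
contact_force: [0.9, 0.1, -1.6]
gripper_width: 0.265
t 5.35 p [ 0.5275 -0.2393  0.0339] yaw(toolx) -92.28 tilt 0.159 F [ 0.94  0.07 -1.6 ] g 0.265
turn units 0.020204809173343108
shift cm now-axes [ 0.005 -0.142 -0.061]
shift cm in final axes [ 0.004 -0.142 -0.061]
```

View pics/p1s.png

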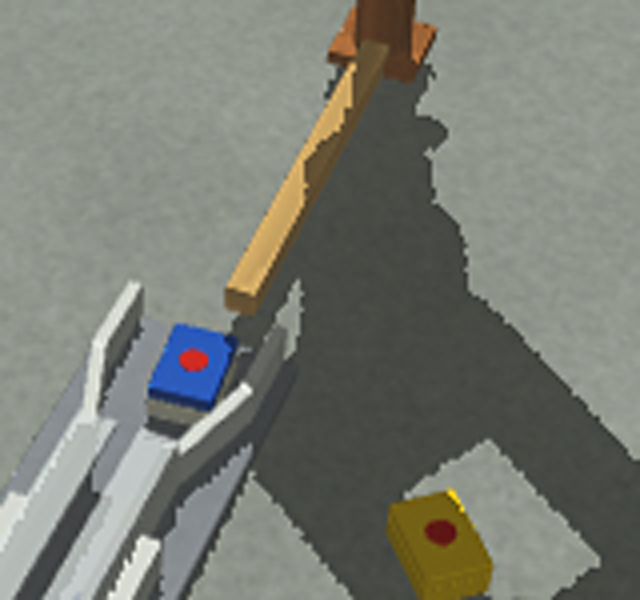

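View pics/p1t.png

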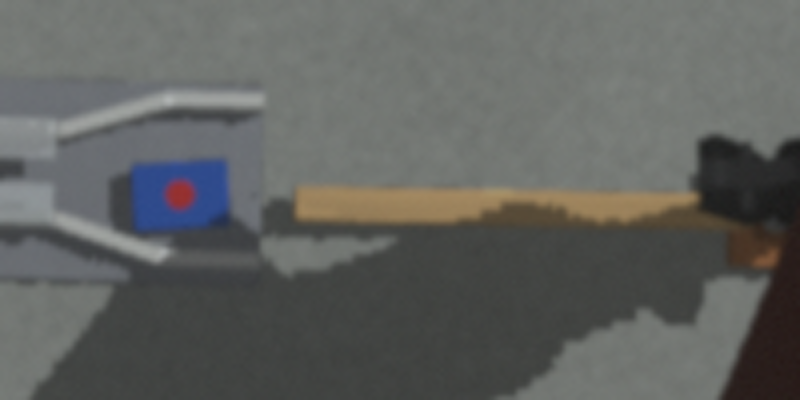

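```bash
cat > d.py <<'E'
from h import *
O=np.array([.5495,.060]);a=np.radians(87.6);D=np.array([[np.cos(a),np.sin(a)],[-np.sin(a),np.cos(a)]])
def disp(X): return D@(np.array(X)[:2]-O)
def world(x,y): return O+D.T@[x,y]
E
python3 - <<'E'
from d import *
import pickle
fs=pickle.load(open("f1.pkl","rb")); T,S=fs["top"],fs["side"]
c=lambda p,s,o:(np.array(p)+.5)/s+o-.5
t=c((296,203.5),4,(280,220)); s=c((243,292.5),4,(290,180))
X=tri(T,t,S,s); print(X,disp(X), disp(ray(T,t,.026)),disp(ray(S,s,.026)))
b=c((600,208),4,(280,220)); Y=ray(T,b,.026); print("bar dir in disp deg",np.degrees(np.arctan2(*(disp(ray(T,t,.026))-disp(Y))[::-1])))
E
```

```text
[ 0.53436899 -0.03938522  0.02549877] [-0.09993166  0.01095592] [-0.09972649  0.01016693] [-0.0995687   0.01197307]
bar dir in disp deg 0.36167187383632937
```

```bash
python3 -m crank '[[-0.5,-0.2,0,0],[-0.6,0,0,0],[-0.6,0,0,0],[-0.5,0,0,0],[-0.3,0,0,0],[-0.3,0,0,0],[-0.3,0,0,0],[-0.3,0,0,0],[0,0,0,0]]'; python3 go.py; cat > look.py <<'E'
import sys
from plant import manip
from d import *
import pickle
n=sys.argv[1]
S=manip.grab_frame("side");T=manip.grab_frame("top"); pickle.dump(dict(side=S,top=T),open(f"{n}.pkl","wb"))
s=S["img"][:,:,::-1];t=T["img"][:,:,::-1]
cv2.imwrite(f"pics/{n}.png",np.hstack([cv2.resize(s[230:390,240:400],None,fx=2.5,fy=2.5,interpolation=2),cv2.resize(t[220:320,190:350],None,fx=2.5,fy=4,interpolation=2)]))
hsv=cv2.cvtColor(T["img"],cv2.COLOR_RGB2HSV); m=cv2.inRange(hsv,(105,150,40),(125,255,255))
k,l,st,ce=cv2.connectedComponentsWithStats(m)
if k>1:
    i=1+st[1:,4].argmax(); cn,_=cv2.findContours((l==i).astype('uint8'),0,2); r=cv2.minAreaRect(cn[0]); bx=[disp(ray(T,b,.026)) for b in cv2.boxPoints(r)]
    print("blue area",st[i,4],"corners disp",np.round(bx,4).tolist(),"c",disp(ray(T,r[0],.026)))
    e=max((bx[1]-bx[0],bx[2]-bx[1]),key=np.linalg.norm); print("yaw",(np.degrees(np.arctan2(e[1],e[0]))+90)%180-90)
E
python3 look.py l1
```

```text
time: 6.2
tool_pos: [0.5323, -0.2055, 0.035]
tool_rot: [0.0, -0.693, 0.721, 0.0]
contact_force: [0.1, 0.1, -1.6]
gripper_width: 0.262
t 6.20 p [ 0.5323 -0.2055  0.035 ] yaw(toolx) -92.29 tilt 0.016 F [ 0.07  0.07 -1.64] g 0.262
shift cm now-axes [0. 0. 0.]
blue area 221 corners disp [[-0.0256, -0.0057], [-0.062, -0.0065], [-0.0626, 0.0167], [-0.0263, 0.0175]] c [-0.04413187  0.00554863]
yaw 1.1884504057626657
```

View pics/l1.png

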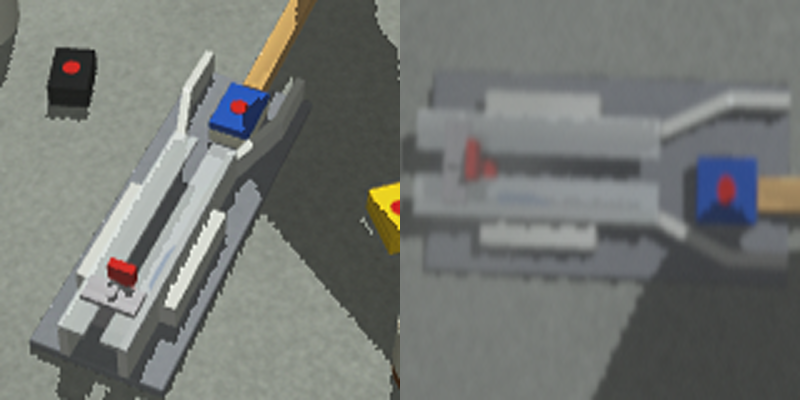

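```bash
python3 -m crank '[[-0.3,-0.08,0,0],[-0.3,-0.08,0,0],[-0.3,-0.08,0,0],[-0.3,-0.08,0,0],[-0.3,-0.08,0,0],[-0.3,-0.08,0,0],[0,0,0,0]]'; python3 go.py;python3 look.py l2
```

```text
time: 6.88
tool_pos: [0.538, -0.1876, 0.0351]
tool_rot: [0.0, -0.693, 0.721, 0.0]
contact_force: [0.0, 0.2, -1.6]
gripper_width: 0.269
t 6.88 p [ 0.538  -0.1876  0.0351] yaw(toolx) -92.27 tilt 0.017 F [ 0.03  0.2  -1.61] g 0.269
shift cm now-axes [0. 0. 0.]
blue area 214 corners disp [[-0.0071, -0.0103], [-0.0437, -0.0111], [-0.0443, 0.0122], [-0.008, 0.0129]] c [-0.02578205  0.00095377]
yaw 1.1816891344335545
```

View pics/l2.png

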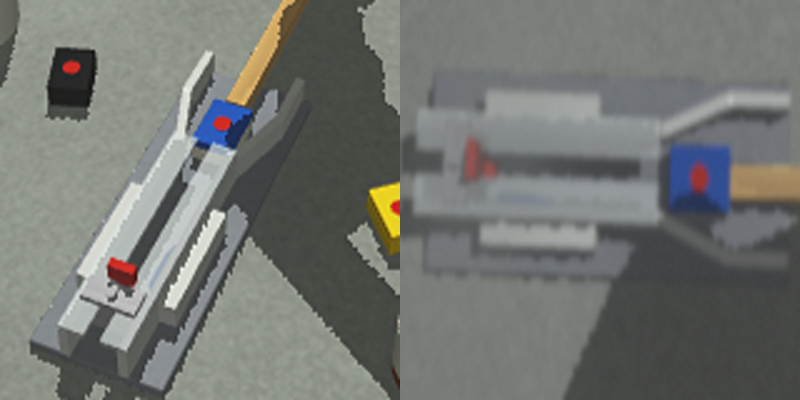

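```bash
python3 -m crank '[[-0.25,-0.05,0,0],[-0.25,-0.05,0,0],[-0.25,0,0,0],[-0.25,0,0,0],[-0.25,0,0,0],[-0.25,0,0,0],[0,0,0,0]]'; python3 go.py;python3 look.py l3
```

```text
time: 7.57
tool_pos: [0.5394, -0.1728, 0.0351]
tool_rot: [0.0, -0.693, 0.721, 0.0]
contact_force: [0.6, -1.5, -1.8]
gripper_width: 0.264
t 7.57 p [ 0.5394 -0.1728  0.0351] yaw(toolx) -92.29 tilt 0.018 F [ 0.63 -1.46 -1.78] g 0.264
shift cm now-axes [0. 0. 0.]
blue area 163 corners disp [[0.0062, -0.0101], [-0.0287, -0.0108], [-0.0295, 0.0125], [0.0052, 0.0132]] c [-0.01170187  0.00124808]
yaw 1.1816891344334977
```

View pics/l3.png

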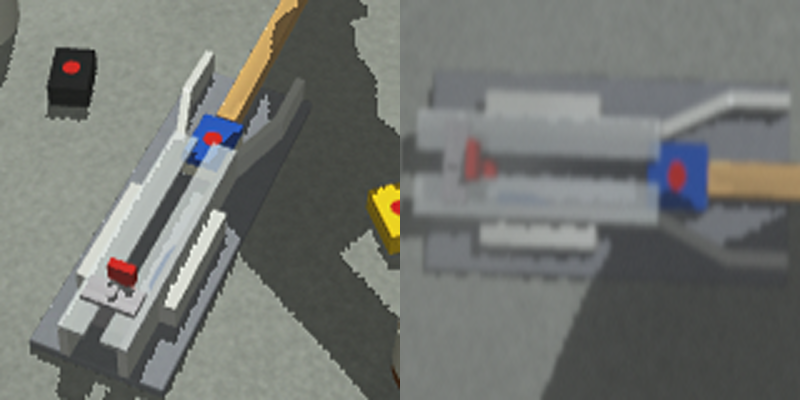

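```bash
python3 -m crank '[[-0.2,0,0,0],[-0.2,0,0,0],[-0.2,0,0,0],[-0.2,0,0,0],[-0.2,0,0,0]]'; python3 go.py; python3 -m crank '[[-0.2,0,0,0],[-0.2,0,0,0],[-0.2,0,0,0],[-0.2,0,0,0],[-0.2,0,0,0],[-0.2,0,0,0]]'; python3 go.py;python3 look.py l4
```

```text
time: 8.08
tool_pos: [0.5399, -0.1631, 0.0351]
tool_rot: [0.0, -0.693, 0.721, -0.0]
contact_force: [-0.3, 0.6, -0.8]
gripper_width: 0.264
t 8.08 p [ 0.5399 -0.1631  0.0351] yaw(toolx) -92.31 tilt 0.001 F [-0.32  0.63 -0.82] g 0.264
shift cm now-axes [0. 0. 0.]
time: 8.58
tool_pos: [0.5404, -0.1511, 0.0351]
tool_rot: [0.0, -0.693, 0.721, -0.0]
contact_force: [0.2, 0.5, -0.8]
gripper_width: 0.266
t 8.58 p [ 0.5404 -0.1511  0.0351] yaw(toolx) -92.31 tilt 0.001 F [ 0.16  0.51 -0.8 ] g 0.266
shift cm now-axes [0. 0. 0.]
blue area 71 corners disp [[0.0028, -0.0101], [-0.0071, -0.0103], [-0.008, 0.0129], [0.0019, 0.0131]] c [-0.00258619  0.00143862]
yaw -87.90478683990824
```

View pics/l4.png

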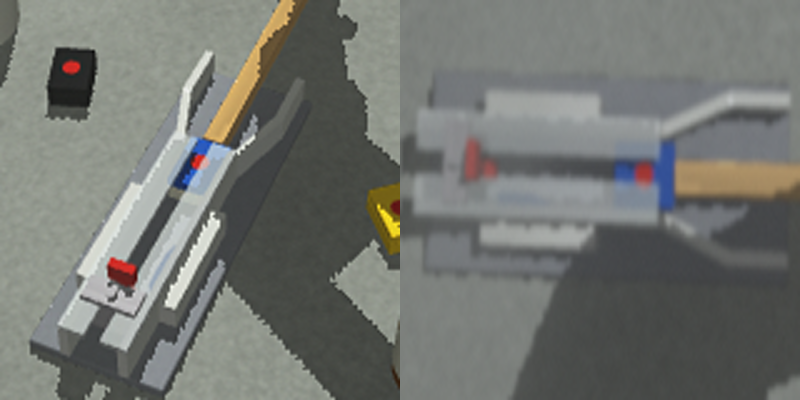

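```bash
python3 -m crank '[[-0.25,0,0,0],[-0.25,0,0,0],[-0.25,0,0,0],[-0.25,0,0,0],[-0.25,0,0,0],[-0.25,0,0,0],[-0.25,0,0,0],[-0.25,0,0,0],[-0.2,0,0,0],[-0.2,0,0,0]]'; python3 go.py; python3 -m crank '[[-0.2,0,0,0],[-0.2,0,0,0],[-0.2,0,0,0],[-0.2,0,0,0]]'; python3 go.py
```

```text
time: 9.52
tool_pos: [0.5414, -0.1271, 0.0351]
tool_rot: [0.0, -0.693, 0.721, -0.0]
contact_force: [-0.1, -0.6, -1.2]
gripper_width: 0.266
t 9.52 p [ 0.5414 -0.1271  0.0351] yaw(toolx) -92.30 tilt 0.003 F [-0.1  -0.57 -1.23] g 0.266
shift cm now-axes [0. 0. 0.]
time: 9.85
tool_pos: [0.5417, -0.1192, 0.0351]
tool_rot: [-0.0, -0.693, 0.721, -0.0]
contact_force: [-0.1, 0.3, -0.3]
gripper_width: 0.267
t 9.85 p [ 0.5417 -0.1192  0.0351] yaw(toolx) -92.31 tilt 0.003 F [-0.08  0.25 -0.31] g 0.267
shift cm now-axes [0. 0. 0.]
```

```bash
python3 -m crank '[[-0.2,0,0,0],[-0.2,0,0,0],[-0.2,0,0,0]]'; python3 go.py; python3 -m crank '[[-0.2,0,0,0],[-0.2,0,0,0],[-0.2,0,0,0]]'; python3 go.py
```

```text
time: 10.1
tool_pos: [0.5419, -0.1132, 0.0351]
tool_rot: [-0.0, -0.693, 0.721, 0.0]
contact_force: [0.3, 0.4, -1.7]
gripper_width: 0.264
t 10.10 p [ 0.5419 -0.1132  0.0351] yaw(toolx) -92.31 tilt 0.002 F [ 0.29  0.44 -1.67] g 0.264
shift cm now-axes [0. 0. 0.]
time: 10.35
tool_pos: [0.5422, -0.1072, 0.0351]
tool_rot: [0.0, -0.693, 0.721, -0.0]
contact_force: [-0.5, 0.4, -2.1]
gripper_width: 0.268
t 10.35 p [ 0.5422 -0.1072  0.0351] yaw(toolx) -92.31 tilt 0.005 F [-0.53  0.41 -2.14] g 0.268
shift cm now-axes [0. 0. 0.]
```

```bash
for i in 1; do python3 -m crank '[[-0.15,0,0,0],[-0.15,0,0,0]]'; done; python3 -m crank '[[-0.15,0,0,0],[-0.15,0,0,0]]'; python3 -m crank '[[-0.15,0,0,0],[-0.15,0,0,0]]'; python3 look.py l5
```

```text
time: 10.52
tool_pos: [0.5423, -0.1042, 0.0351]
tool_rot: [-0.0, -0.693, 0.721, -0.0]
contact_force: [-0.3, 0.4, -1.9]
gripper_width: 0.268
time: 10.68
tool_pos: [0.5429, -0.1021, 0.0356]
tool_rot: [-0.0, -0.693, 0.721, -0.001]
contact_force: [-0.5, -3.8, -0.2]
gripper_width: 0.263
time: 10.85
tool_pos: [0.5431, -0.0991, 0.0356]
tool_rot: [-0.0, -0.693, 0.721, -0.001]
contact_force: [1.9, -4.4, -1.1]
gripper_width: 0.264
blue area 11 corners disp [[0.0523, 0.0009], [0.0524, -0.0024], [0.0458, -0.0026], [0.0456, 0.0008]] c [ 0.04902948 -0.00081476]
yaw 1.1907008830468158
```

View pics/l5.png

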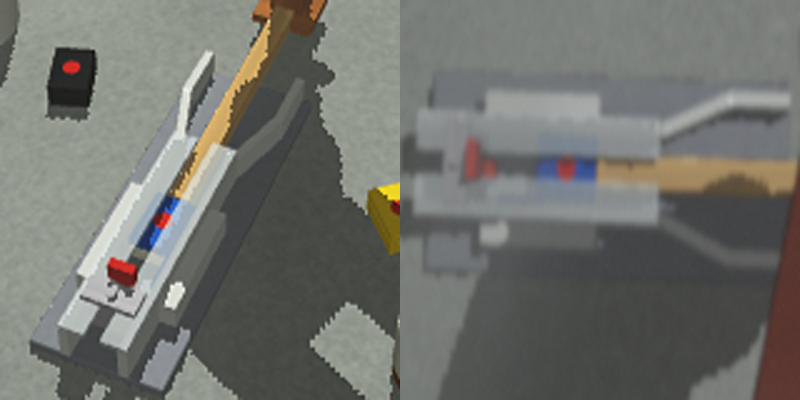

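```bash
for i in 1; do python3 -m crank '[[-0.15,0,0,0],[-0.15,0,0,0],[-0.15,0,0,0]]'; done; python3 -m crank '[[-0.15,0,0,0],[-0.15,0,0,0],[-0.15,0,0,0]]'; python3 -m crank '[[-0.15,0,0,0],[-0.15,0,0,0],[-0.15,0,0,0]]'
```

```text
time: 11.2
tool_pos: [0.543, -0.0945, 0.0355]
tool_rot: [-0.0, -0.693, 0.721, -0.001]
contact_force: [0.6, -3.9, 0.1]
gripper_width: 0.268
time: 11.45
tool_pos: [0.543, -0.0894, 0.0352]
tool_rot: [0.0, -0.693, 0.721, -0.0]
contact_force: [0.9, -5.0, -0.9]
gripper_width: 0.264
time: 11.7
tool_pos: [0.5433, -0.0847, 0.0352]
tool_rot: [0.0, -0.693, 0.721, -0.0]
contact_force: [1.9, -4.0, -1.0]
gripper_width: 0.267
```

```bash
python3 -m crank '[[-0.15,0,0,0],[-0.15,0,0,0],[-0.15,0,0,0],[-0.15,0,0,0]]'; python3 -m crank '[[-0.15,0,0,0],[-0.15,0,0,0],[-0.15,0,0,0],[-0.15,0,0,0]]'; python3 -m crank '[[-0.15,0,0,0],[-0.15,0,0,0],[-0.15,0,0,0]]';python3 look.py l6
```

```text
time: 12.03
tool_pos: [0.5434, -0.0786, 0.0351]
tool_rot: [0.0, -0.693, 0.721, 0.0]
contact_force: [1.3, -3.9, 0.2]
gripper_width: 0.263
time: 12.37
tool_pos: [0.5436, -0.0727, 0.0351]
tool_rot: [0.0, -0.693, 0.721, -0.0]
contact_force: [2.2, -3.3, -0.3]
gripper_width: 0.263
time: 12.62
tool_pos: [0.5438, -0.0685, 0.0352]
tool_rot: [-0.0, -0.693, 0.721, -0.0]
contact_force: [2.1, -4.8, -0.8]
gripper_width: 0.268
```

View pics/l6.png

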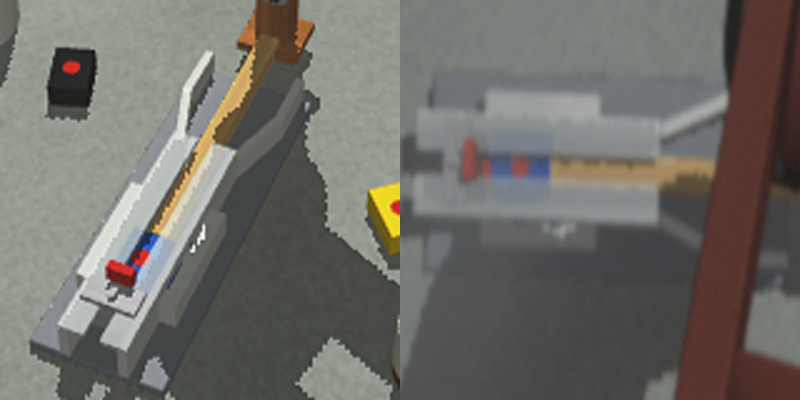

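```bash
for k in 1; do python3 -m crank '[[-0.1,0,0,0],[-0.1,0,0,0],[-0.1,0,0,0]]'|grep -E "pos|force"; done; python3 -m crank '[[-0.1,0,0,0],[-0.1,0,0,0],[-0.1,0,0,0]]'|grep -E "pos|force"; python3 -m crank '[[-0.1,0,0,0],[-0.1,0,0,0],[-0.1,0,0,0]]'|grep -E "pos|force"
```

```text
tool_pos: [0.5439, -0.0656, 0.0352]
contact_force: [1.7, -5.6, -1.0]
tool_pos: [0.544, -0.0628, 0.0353]
contact_force: [2.0, -5.3, -0.7]
tool_pos: [0.5445, -0.061, 0.0357]
contact_force: [1.4, -11.0, 0.9]
```

```bash
python3 -m crank '[[0,0,0,0]]'|grep -E "time|pos|force"; python3 -m crank '[[-0.04,0,0,0],[0,0,0,0]]'|grep -E "pos|force";python3 look.py l7
```

```text
time: 13.55
tool_pos: [0.5445, -0.0609, 0.0357]
contact_force: [0.8, -8.5, 0.0]
tool_pos: [0.5445, -0.0609, 0.0358]
contact_force: [1.2, -10.4, 0.8]
```

View pics/l7.png

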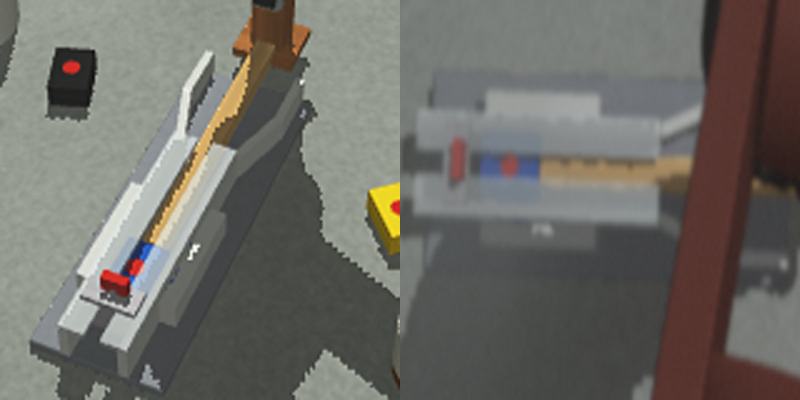

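```bash
python3 -m crank '[[-0.04,0,0,0],[0,0,0,0]]'|grep -E "time|pos|force"; python3 -m crank '[[-0.04,0,0,0],[0,0,0,0]]'|grep -E "pos|force"
```

```text
time: 13.98
tool_pos: [0.5445, -0.0608, 0.0359]
contact_force: [1.1, -10.8, 1.0]
tool_pos: [0.5446, -0.0606, 0.036]
contact_force: [1.4, -11.2, 1.9]
```

```bash
python3 -m crank '[[-0.08,0,0,0],[0,0,0,0]]'|grep -E "time|pos|force"; python3 -m crank '[[-0.08,0,0,0],[0,0,0,0]]'|grep -E "pos|force"; python3 go.py
```

```text
time: 14.32
tool_pos: [0.5447, -0.0602, 0.0361]
contact_force: [0.9, -12.5, 1.4]
tool_pos: [0.5449, -0.0599, 0.0363]
contact_force: [0.1, -13.9, 2.0]
t 14.48 p [ 0.5449 -0.0599  0.0363] yaw(toolx) -92.25 tilt 0.398 F [  0.09 -13.92   1.99] g 0.265
shift cm now-axes [0. 0. 0.]
```

```bash
python3 -m crank '[[-0.07,0,0,0],[0,0,0,0]]'|grep -E "time|pos|force"; python3 -m crank '[[0,0,0,0],[0,0,0,0],[0,0,0,0]]'|grep -E "pos|force";  python3 -m crank '[[0,0,0,0],[0,0,0,0],[0,0,0,0]]'|grep -E "pos|force"; python3 look.py l8
```

```text
time: 14.65
tool_pos: [0.545, -0.0597, 0.0365]
contact_force: [0.7, -14.9, 2.7]
tool_pos: [0.545, -0.0597, 0.0365]
contact_force: [0.3, -14.8, 2.6]
tool_pos: [0.5449, -0.0597, 0.0365]
contact_force: [0.2, -15.5, 2.1]
```

View pics/l8.png

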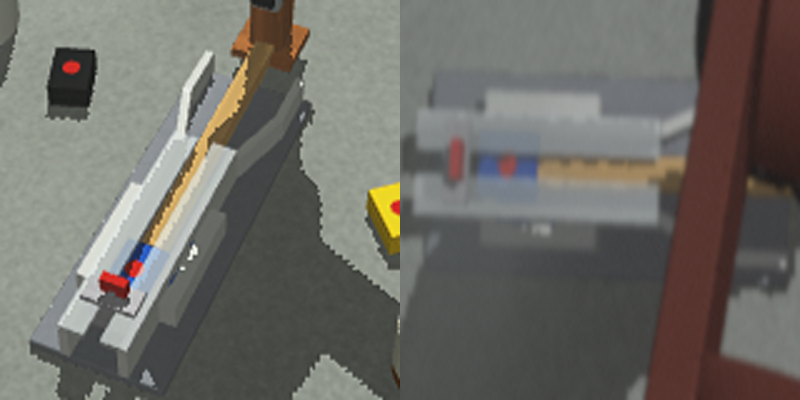

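```bash
python3 -m crank '[[0.2,0,0,0],[0.3,0,0,0],[0.5,0,0,0],[1,0,0,0],[1,0,0,0],[0,0,0,0]]'|grep -E "time|pos|force"; python3 go.py; python3 look.py l9
```

```text
time: 15.75
tool_pos: [0.5425, -0.0871, 0.0347]
contact_force: [0.6, -0.1, -0.8]
t 15.75 p [ 0.5425 -0.0871  0.0347] yaw(toolx) -92.37 tilt 0.069 F [ 0.61 -0.07 -0.8 ] g 0.267
shift cm now-axes [0. 0. 0.]
```

View pics/l9.png

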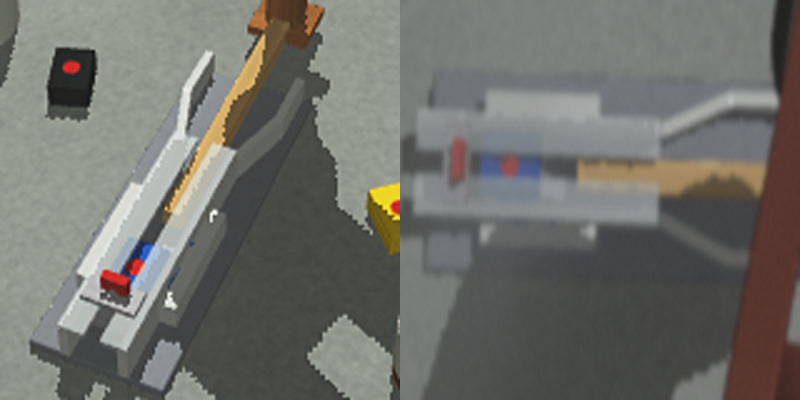

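```bash
python3 - <<'E'
from d import *
import pickle
for n in("f0","l4","l6","l7","l8","l9"):
    F=pickle.load(open(n+".pkl","rb"))
    for v,(u0,v0,u1,v1) in(("top",(205,240,226,290)),("side",(260,325,303,355))):
        f=F[v]; hsv=cv2.cvtColor(f["img"],cv2.COLOR_RGB2HSV); m=cv2.inRange(hsv,(0,110,50),(8,255,255))|cv2.inRange(hsv,(170,110,50),(180,255,255))
        q=np.zeros_like(m); q[v0:v1,u0:u1]=m[v0:v1,u0:u1]
        k,l,st,ce=cv2.connectedComponentsWithStats(q); i=1+st[1:,4].argmax(); print(n,v,st[i],np.round(ce[i],2),np.round(disp(ray(f,ce[i],.045))*1000,1),end=" | ")
    print()
E
```

```text
f0 top [217 257   3   7  13] [218.15 259.77] [120.4  -0.8] | f0 side [283 333  12  12 104] [288.58 338.45] [116.6  -1.2] | 
l4 top [217 257   3   6  11] [218.09 259.45] [120.5  -1.3] | l4 side [283 333  12  12 102] [288.57 338.39] [116.5  -1.2] | 
l6 top [216 256   3   8  21] [217.05 259.62] [122.2  -1. ] | l6 side [282 334  12  11  91] [287.95 338.98] [117.8  -1.6] | 
l7 top [212 256   2   8  16] [212.5 259.5] [129.6  -1. ] | l7 side [280 338  12  11  90] [285.61 342.79] [125.   -1.8] | 
l8 top [211 256   3   8  20] [211.8 259.1] [130.8  -1.7] | l8 side [280 338  12  12  90] [285.54 343.38] [126.   -1.4] | 
l9 top [212 256   2   8  16] [212.5 259.5] [129.6  -1. ] | l9 side [280 338  12  11  90] [285.7  342.73] [124.9  -1.7] |
```

```bash
python3 -m crank '[[1,0,0,0],[2,0,0,0],[2,0,0,0],[2,0,0,0],[2,0,0,0],[2,0,0,0],[2,0,0,0],[2,0,0,0],[1,0,0,0],[0,0,0,0]]'|grep -E "time|pos|force"; python3 -m crank '[[1,0,0,0],[1,0,0,0],[0.5,0,0,0],[0,0,0.4,0],[0,0,0.3,0],[0,0,0,0]]'|grep -E "time|pos|force"; python3 look.py l10;python3 - <<'E'
import pickle,cv2,numpy as np
f=pickle.load(open("l10.pkl","rb"));s=f["side"]["img"][:,:,::-1];t=f["top"]["img"][:,:,::-1]
cv2.imwrite("pics/l10b.png",np.hstack([cv2.resize(s[100:340,240:480],(400,400)),cv2.resize(t[200:360,340:500],(400,400))]))
E
```

```text
time: 16.68
tool_pos: [0.5365, -0.2477, 0.0353]
contact_force: [0.2, -0.7, -0.7]
time: 17.18
tool_pos: [0.5349, -0.2698, 0.0268]
contact_force: [0.6, 1.3, -1.8]
```

View pics/l10b.png

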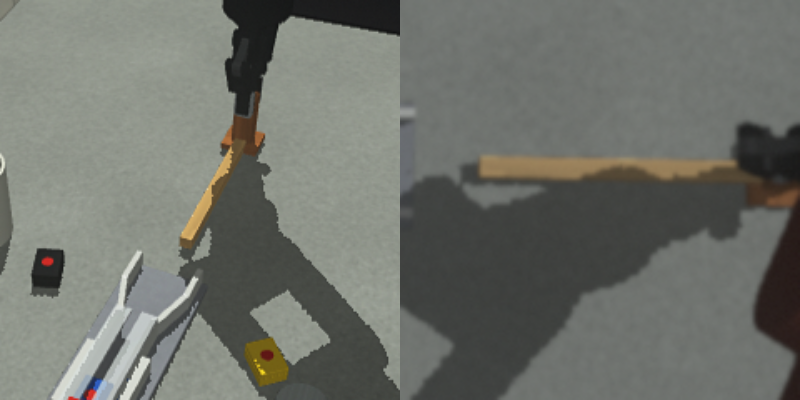

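```bash
python3 -m crank '[[0,0,0.1,0],[0,0,0.1,0],[0,0,0,0]]'|grep -E "pos|force"; python3 -m crank '[[0,0,0.07,0],[0,0,0.07,0],[0,0,0,0]]'|grep -E "pos|force"; python3 -m crank '[[0,0,0.07,0],[0,0,0,0]]'|grep -E "pos|force"
```

```text
tool_pos: [0.5355, -0.2705, 0.026]
contact_force: [0.0, -0.1, -2.6]
tool_pos: [0.5355, -0.2706, 0.0246]
contact_force: [-0.2, -1.1, -0.9]
tool_pos: [0.5355, -0.2707, 0.0239]
contact_force: [0.7, -0.2, -2.1]
```

```bash
python3 -m crank '[[0,0,0.07,0],[0,0,0,0]]'|grep -E "pos|force"; python3 -m crank '[[0,0,0.06,0],[0,0,0,0]]'|grep -E "pos|force"; python3 -m crank '[[0,0,0.05,0],[0,0,0,0]]'|grep -E "pos|force"
```

```text
tool_pos: [0.5355, -0.2707, 0.0232]
contact_force: [-0.4, -0.4, -1.6]
tool_pos: [0.5355, -0.2707, 0.0226]
contact_force: [-0.1, 0.1, -1.2]
tool_pos: [0.5356, -0.2708, 0.0225]
contact_force: [0.0, 1.0, -0.3]
```

```bash
python3 -m crank '[[0,0,0.05,0],[0,0,0,0]]'|grep -E "pos|force"; python3 -m crank '[[0,0,0,0],[0,0,0,0],[0,0,0,0],[0,0,0,0],[0,0,0,0],[0,0,0,0]]' 1; python3 look.py l11; python3 - <<'E'
import pickle,cv2,numpy as np
f=pickle.load(open("l11.pkl","rb"));s=f["side"]["img"][:,:,::-1];t=f["top"]["img"][:,:,::-1]
cv2.imwrite("pics/l11b.png",np.hstack([cv2.resize(s[100:260,300:460],(400,400)),cv2.resize(t[200:360,340:500],(400,400))]))
E
```

```text
tool_pos: [0.5357, -0.2708, 0.0225]
contact_force: [-1.6, 1.8, 3.2]
time: 19.12
tool_pos: [0.5355, -0.2707, 0.0216]
tool_rot: [0.0, -0.693, 0.721, 0.0]
contact_force: [-0.3, -0.6, -0.5]
gripper_width: 0.996
```

View pics/l11b.png

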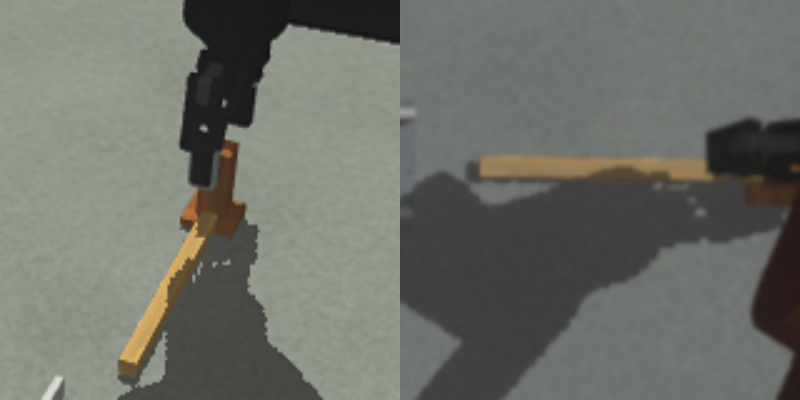

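Released, with the stick lying flat. Now I'll raise the gripper clear and do a final look.

```bash
python3 -m crank '[[0,0,-0.5,0],[0,0,-1,0],[0,0,-2,0],[0,0,-2,0],[0,0,-2,0],[0,0,-2,0],[0,0,-2,0],[0,0,-1,0],[0,0,0,0],[0,0,0,0]]'; python3 -m crank '[[3,0,0,0],[3,0,0,0],[3,0,0,0],[3,0,0,0],[0,0,0,0],[0,0,0,0]]'; python3 look.py l12; python3 - <<'E'
import pickle,cv2,numpy as np
f=pickle.load(open("l12.pkl","rb"));s=f["side"]["img"][:,:,::-1];t=f["top"]["img"][:,:,::-1]
cv2.imwrite("pics/l12b.png",np.hstack([cv2.resize(s,(400,300)),cv2.resize(t,(400,300))]))
a=pickle.load(open("f0.pkl","rb"))
from d import *
for v,b in(("top",(190,90,370,180)),("side",(120,180,250,350)),("top",(190,350,260,400)),("side",(390,325,445,400))):
    d=np.abs(a[v]["img"].astype(int)-f[v]["img"])[b[1]:b[3],b[0]:b[2]].max(2); print(v,b,"changed px",(d>40).sum())
for n in("f0","l12"):
    F=pickle.load(open(n+".pkl","rb"))["side"]; hsv=cv2.cvtColor(F["img"],cv2.COLOR_RGB2HSV); m=cv2.inRange(hsv,(0,110,50),(8,255,255))|cv2.inRange(hsv,(170,110,50),(180,255,255)); q=np.zeros_like(m); q[325:355,260:303]=m[325:355,260:303]
    k,l,st,ce=cv2.connectedComponentsWithStats(q); i=1+st[1:,4].argmax(); print(n,disp(ray(F,ce[i],.045))*1000)
E
```

```text
time: 20.05
tool_pos: [0.5359, -0.2709, 0.1474]
tool_rot: [0.0, -0.693, 0.721, -0.001]
contact_force: [0.0, 0.6, -0.7]
gripper_width: 0.999
time: 20.55
tool_pos: [0.5295, -0.3911, 0.1442]
tool_rot: [-0.0, -0.692, 0.722, 0.002]
contact_force: [0.1, 0.3, -0.9]
gripper_width: 0.998Traceback (most recent call last):
  File "<stdin>", line 7, in <module>
IndexError: invalid index to scalar variable.
```

View pics/l12b.png

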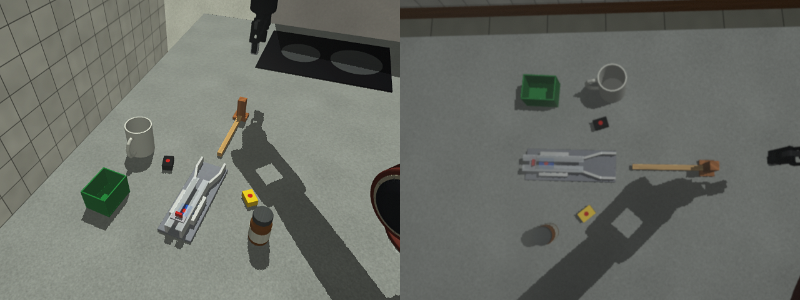

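```bash
python3 - <<'E'
import pickle
from h import *
import d
a=pickle.load(open("f0.pkl","rb"));f=pickle.load(open("l12.pkl","rb"))
for v,b in(("top",(190,90,370,180)),("side",(120,180,250,350)),("top",(190,350,260,400)),("side",(390,325,445,400))):
    e=np.abs(a[v]["img"].astype(int)-f[v]["img"])[b[1]:b[3],b[0]:b[2]].max(2); print(v,b,"changed px",(e>40).sum())
for n,F in(("f0",a["side"]),("l12",f["side"])):
    hsv=cv2.cvtColor(F["img"],cv2.COLOR_RGB2HSV); m=cv2.inRange(hsv,(0,110,50),(8,255,255))|cv2.inRange(hsv,(170,110,50),(180,255,255)); q=np.zeros_like(m); q[325:355,260:303]=m[325:355,260:303]
    k,l,st,ce=cv2.connectedComponentsWithStats(q); i=1+st[1:,4].argmax(); print(n,d.disp(ray(F,ce[i],.045))*1000)
E
```

```text
top (190, 90, 370, 180) changed px 0
side (120, 180, 250, 350) changed px 0
top (190, 350, 260, 400) changed px 0
side (390, 325, 445, 400) changed px 163
f0 [116.59017261  -1.18078987]
l12 [124.8966145   -1.72885933]
```

```bash
python3 -c "
from plant import manip
print(manip.job_done())"
```

```text
the job is handed in; nothing more can be done
None
```

I handed the job in at about 20.6 s of the 72 s allowed; no verdict was reported.

- **Pushing:** I gripped the stick by its handle. With its tip I squared up the blue-topped tablet, steered it into the mouth and pushed it past the brake. It met the buffer at about 118 mm past the mouth.
- **Pressing:** The wrist force along the feed read 14.8–15.5 N for about 0.6–0.75 s. That is the force at the wrist, not at the tablet. Going from 10.4 to 15 N moved the flag about 1.1 mm, which agrees with the buffer's 4 N per mm.
- **Flag:** After I drew the stick out and let go of it, the flag stood 8.3 mm back from its starting place in the side view. An earlier top-view check gave about 9 mm, a difference of about one pixel.
- **Stick:** It lies flat on the worktop, released, with its tip about 45 mm behind the dispenser's rear edge. The tool height at release matched the height at the grasp.
- **Mug, tub and jar:** The mug and tub areas showed no changed pixels in either view, and the jar's showed none in the top view. The jar's area in the side view had 163 changed pixels, probably the arm's shadow; I did not check that separately.

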